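Draw a microscope pillar slantwise out of its foam packing

TASK

The chromed stand pillar lies in the white foam packing box, under the gap that was left when the middle foam pad was lifted out, and it is longer than that gap. Grip the pillar, tilt it and draw it out one end first, slanting up through the gap between the two remaining pads, without shifting the pads or upsetting the eyepieces and vials standing in them. Finish while still holding it in the gripper, the whole pillar still and well clear above the pads and everything standing on them, touching nothing else.

Things in the scene. Friction and masses are not known exactly. Their poses are not given: they have to be found in the camera images.
- foam_box: White foam box fixed on the cartons, open on top: 230 x 514 x 130 mm (x, y, z), walls and floor 25 mm. Origin: centre of its underside, on the work surface; y is its long axis, z up. Two cross ribs 20 mm thick at y = +-105 mm, top at z = 84.5 mm, each with a 33 mm wide notch at x = 0, bottom at z = 72.5 mm, hold the pillar. Elsewhere within 60 mm of its middle line it is empty to the floor.
- pillar: Chromed steel pillar, a tube 25 mm thick, 320 mm long in all, with a 20 mm long, 16 mm thick threaded stub at its +y end, black plug at -y; 0.18 to 0.30 kg, balanced within 12 mm of its middle. Origin: on its axis at mid-length; y is its long axis, about parallel to the box's y. It lies loose in the rib notches, its axis 85 mm above the work surface, both ends under the pads.
- pillar_stub_end (a point): Centre of the stub end face of the pillar (pillar y = +160 mm).
- pillar_plug_end (a point): Centre of the plug end face of the pillar (pillar y = -160 mm).
- pad_a: White foam pad lying loose across the box rim at the box's +y end: 230 x 145 x 25 mm (x, y, z), x across the box; underside 130 mm, top 155 mm above the work surface. Origin: centre of its underside; its edge at the gap is 72.5 mm from there towards the other pad. Light (0.1 kg), easily shifted. The gap between the pads is 220 to 252 mm long.
- eyepiece_a: Black microscope eyepiece, 32 mm thick, 46 mm tall, standing loose in a round pocket of pad_a (55 mm to the pad's -x side), its top 28 mm above the pad's top. Origin: centre of its foot, z up.
- vial_a: Clear objective vial with black cap, 33 mm thick, 45 mm tall, standing loose in a round pocket of pad_a (55 mm to the pad's +x side), its top 27 mm above the pad's top. Origin: centre of its foot, z up.
- pad_b: White foam pad lying loose across the box rim at the box's -y end: 230 x 145 x 25 mm (x, y, z), x across the box; underside 130 mm, top 155 mm above the work surface. Origin: centre of its underside; its edge at the gap is 72.5 mm from there towards the other pad. Light (0.1 kg), easily shifted. The gap between the pads is 220 to 252 mm long.
- eyepiece_b: Black microscope eyepiece, 32 mm thick, 46 mm tall, standing loose in a round pocket of pad_b (55 mm to the pad's -x side), its top 28 mm above the pad's top. Origin: centre of its foot, z up.
- vial_b: Clear objective vial with black cap, 33 mm thick, 45 mm tall, standing loose in a round pocket of pad_b (55 mm to the pad's +x side), its top 27 mm above the pad's top. Origin: centre of its foot, z up.
Not all that is in view belongs to the job. Leave any green or pink look-alike of the vial_a alone.

How it is judged:
By the outcome, as a careful person would: the job done as asked, in the order asked, and still so for the second after the job is handed in, while the arm keeps its last pose, push and grip.
It also fails if it takes over 40 s, if anything falls off the work surface, if the arm or the gripper's body presses on something with over 40 N, if the wrist force passes 120 N, or if a joint passes its speed limit or range.

ROBOT

A 6-joint arm with a two-finger parallel gripper is mounted at the origin on the work surface. World frame = base frame: x ahead of the robot, y to its left, z up, the work surface at z = 0. Lengths are in m, angles in rad, forces in N, time in s.
With the tool pointing down it reaches from about 0.25 to 0.775 m from the base axis. Payload 4 kg.
Tool frame: the origin (TCP) lies at the very end of the fingers, on their centre line; the grasp point (between the pads) lies 19 mm behind it (robot.hold_point_z is the distance from the TCP to the grasp point, in m); z points along the fingers, y is the line along which they close (so a half turn about z gives the same grasp; the last joint's range is limited). The gripper opens to 94 mm and grips with 3 to 60 N. Pads are 16 mm wide; open, the fingers measure 119 mm over their backs; the gripper's body (75 mm by 177 mm) begins 78 mm behind the grasp point.
Start: joints at [-1.377, 0.087, 1.371, -0, 1.684, -0.103], TCP at [0.161, -0.526, 0.206] pointing down, gripper open.
Joint ranges: [-3.1, 3.1], [-0.76, 2.03], [0.27, 2.55], [-1.08, 4.22], [0.17, 2.65], [-2.57, 2.57]. Speed limits (rad/s): [2.79, 2.79, 3.14, 3.14, 3.14, 3.14].

INTERFACE

Orientations are given as [roll, pitch, yaw] about the fixed x, y, z axes, in that order (R = Rz(yaw) Ry(pitch) Rx(roll)).
In Python, from bench import robot gives the robot as it stands.
- The arm moves only by the tool carry_out, never from a script. Its argument "steps" is a list of rows, each a list of 3 entries, a list of its own where there are three numbers: the shift along the tool's x, y, z in m, then the turn about the tool's z in units of 10 degrees (1.0 is 10 degrees), then the closure, from -1 (fully open) to 1 (shut). In form: [[[tx, ty, tz], roll, jaw], ...]. A call has 1 to 10 rows; each row is the pose to reach, as a shift and turn from the pose commanded when the call began, along the tool's axes at that moment; what a row does not reach only later rows make up. A row lasts 1/8 s, in which the tool goes at most 62.5 mm and 10.7 degrees, less where a joint would pass 70% of its speed; a pose out of reach is approached as far as the arm can. A call with a gripper value outside its range is refused whole. The fingers move at their own pace and stop on an object; the grip force is fixed at half the most. Time passes only in rows, so rows that repeat a pose let the fingers close. It gives the time, the measured TCP pose, the force, the opening and the grip force at its end, in the units of the state.
- robot.get_obs(): the state, without advancing time (a new reading comes with each control period).
- robot.snapshot(name): name is "scene" or "top" or "wrist"; returns a dict with "image" (480x640x3 uint8, red, green, blue), "z_map" (480x640 float32, m along the optical axis (not along the pixel's ray), 0 where there is no reading), "mtx" (3x3 intrinsics, pixels), "R" (3x3) and "t" (3): a world point X has camera coordinates R X + t. Camera axes: x right, y down, z forward; pixel columns grow to the right and rows downward; lengths in m; the calibration is good to about 2 mm. A picture is of the moment at which its call begins.
- robot.close_job(): hands the job in; it is judged then, once.
The state is a dict: "time": time; "joint_positions": joint angles; "qvel": joint speeds; "joint_torque": joint torques, N m; "tool_pos": TCP position; "ee_rot": TCP orientation; "wrist_force": force on the tool from outside, world axes, zero at the start; "wrist_torque": the same for the moment, N m; "width": finger opening in m; "finger_force": force on a finger pad.
Only numpy, scipy, OpenCV 4.12 (cv2) and the standard library are available. Lean on these libraries where they do the work, as an engineer would, in place of code of your own. Each camera call takes 0.05 s, during which the arm holds its last target. There are 200 camera calls.

## Working session

There is one attempt and no reset: what is moved stays moved. The work goes in short steps, Python scripts to look and compute and a tool call to move; the robot and the scene stay as the last step left them, time stands still between calls to the robot, and variables do not carry over. Pictures are saved under pics/ and viewed, at most 10 in all, crops included, and the job is handed in when it is done.

Besides the shell and the picture viewer there is one more tool, called as name(argument=value, ...) on one line, values as JSON. carry_out: Moves the arm, as the interface text tells. Its arguments: {"type":"object","properties":{"steps":{"type":"array","items":{"type":"array"}}},"required":["steps"]}

```bash
mkdir -p pics; ls
cat > h.py <<'E'
from bench import robot
import numpy as np, cv2
def snap(n,f=None):
    s=robot.snapshot(n)
    if f: cv2.imwrite('pics/'+f,cv2.cvtColor(s['image'],cv2.COLOR_RGB2BGR))
    return s
def cloud(s):
    z=s['z_map'].astype(float);v,u=np.mgrid[:480,:640]
    K=s['mtx'];c=np.stack([(u-K[0,2])/K[0,0]*z,(v-K[1,2])/K[1,1]*z,z],-1)
    P=(c-s['t'])@s['R'];P[z==0]=np.nan
    return P
E
python3 - <<'E'
from h import *
snap('top','top1.png');snap('scene','scene1.png')
o=robot.get_obs();print(o['tool_pos'],o['ee_rot'],o['time'],o['width'])
E
```

```text
pics
[ 0.16074648 -0.52548094  0.20442876] [-3.13965227e+00 -1.87237992e-04  2.96787725e-01] 0.1 0.09392328301472094
```

View pics/top1.png

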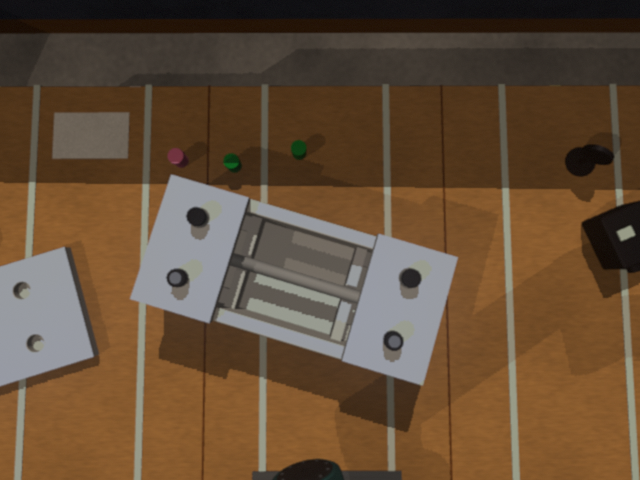

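View pics/scene1.png

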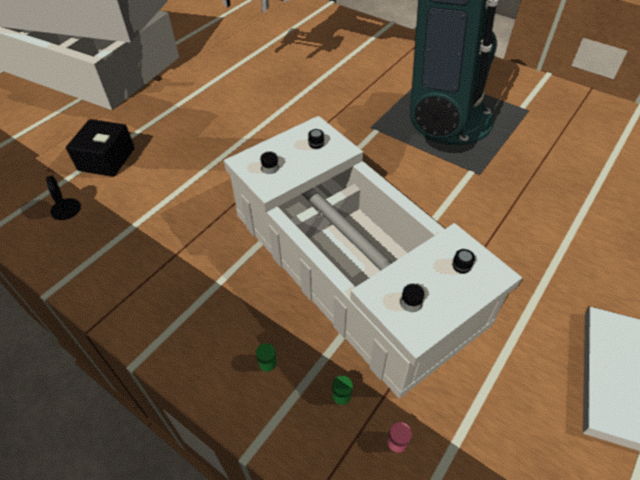

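The top view shows the box with pads at left (px 190,250) and right (400,310). Eyepieces and vials stand at (197,216), (177,278), (410,278) and (393,341), and the pillar runs from (245,262) to (357,295). The only long grey rod is the one in the gap. The look-alikes to leave alone are the pink vial at (176,157), the green ones at (232,162) and (299,149), and a foreign pad at left (40,320).

Run:
```python
from h import *
s=snap('top');P=cloud(s);I=s['image'].astype(int)
z=P[...,2]
# pads: top at .155
m=((abs(z-.155)<.008)).astype(np.uint8)
n,l,st,c=cv2.connectedComponentsWithStats(m)
for i in range(1,n):
    if st[i,4]>2000:
        q=P[l==i][:,:2].astype(np.float32)*1000
        print('pad',st[i],q.mean(0),cv2.minAreaRect(q),np.nanmedian(z[l==i]))
        print(cv2.boxPoints(cv2.minAreaRect(q)).round(1).tolist())
# items above
m=((z>.172)&(z<.2)).astype(np.uint8)
n,l,st,c=cv2.connectedComponentsWithStats(m)
for i in range(1,n):
    if st[i,4]>60: q=P[l==i];print('item',c[i],st[i,4],np.nanmean(q,0),I[l==i].mean(0))
# pillar: height .085..0.1 in gap
m=(z>.088)&(z<.102)
n,l,st,c=cv2.connectedComponentsWithStats(m.astype(np.uint8))
for i in range(1,n):
    if st[i,4]>200:
        q=P[l==i].astype(np.float32);print('pil',st[i],cv2.minAreaRect(q[:,:2]*1000),cv2.fitLine(q[:,:2],cv2.DIST_HUBER,0,.01,.01).ravel(),np.percentile(q[:,2],95))
M=cv2.cvtColor(s['image'],cv2.COLOR_RGB2BGR)
cv2.imwrite('pics/crop1.png',cv2.resize(M[170:390,130:460],None,fx=2.4,fy=2.4,interpolation=cv2.INTER_CUBIC))
```

```text
pad [  130   174   120   149 10179] [589.3993  242.48021] ((591.059326171875, 243.21083068847656), (146.22230529785156, 230.41481018066406), 73.11650085449219) 0.15510602598558307
[[459.6000061035156, 206.6999969482422], [680.0999755859375, 139.8000030517578], [722.5, 279.70001220703125], [502.1000061035156, 346.6000061035156]]
pad [  342   234   116   151 10450] [ 483.05453 -124.61975] ((484.11798095703125, -125.51365661621094), (145.94772338867188, 230.0664520263672), 73.13319396972656) 0.15486595819322269
[[352.8999938964844, -162.0], [573.0, -228.6999969482422], [615.4000244140625, -89.0999984741211], [395.20001220703125, -22.299999237060547]]
item [196.27392739 215.94719472] 303 [0.64305623 0.22592976 0.18138689] [37.92739274 36.10561056 36.87128713]
item [176.16949153 277.34915254] 295 [0.53847057 0.25757504 0.18290134] [65.05762712 64.13898305 66.58305085]
item [411.41639344 277.80655738] 305 [ 0.53668208 -0.1404106   0.18135251] [45.53114754 43.41967213 43.40655738]
item [393.85185185 340.45791246] 297 [ 0.43244848 -0.10871023  0.18268125] [68.3030303 67.8956229 70.6026936]
item [319.61408451 475.90140845] 355 [0.21521037 0.01625237 0.18345969] [29.37464789 29.8056338  26.29014085]
pil [ 231  253  130   50 1637] ((536.2347412109375, 60.534645080566406), (249.15487670898438, 24.296405792236328), 73.22638702392578) [0.28932568 0.95723075 0.5363285  0.06047199] 0.098710835
```

View pics/crop1.png

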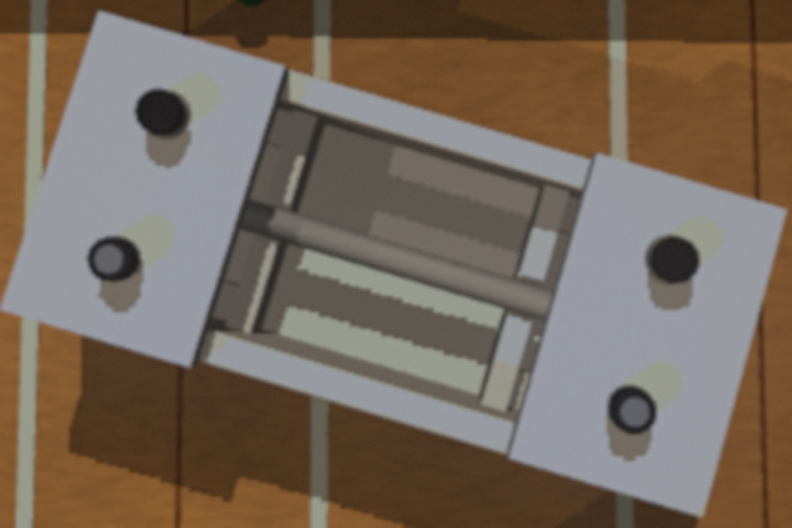

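The crop confirms it. The pillar lies between the pads with both ends hidden, and the black-topped and lens-topped items stand in the pads. The pads measure 146x230 mm and the gap is about 238 mm. I'll approach above the pillar at s = +70 mm towards pad_a.

carry_out(steps=[[[0,0,-0.05],0,-1],[[0.05,-0.04,-0.07],-1,-1],[[0.09,-0.08,-0.07],-2,-1],[[0.135,-0.12,-0.07],-3,-1],[[0.18,-0.16,-0.07],-4,-1],[[0.225,-0.2,-0.07],-5,-1],[[0.27,-0.24,-0.07],-5.6,-1],[[0.315,-0.28,-0.07],-5.6,-1],[[0.36,-0.32,-0.07],-5.6,-1],[[0.4,-0.36,-0.07],-5.6,-1]])

```text
time: 1.4
tool_pos: [0.4387, -0.0628, 0.2752]
ee_rot: [3.142, 0.0, 1.275]
wrist_force: [0.1, -0.3, 0.3]
width: 0.0938
finger_force: 0.0
```

carry_out(steps=[[[0.055,0.015,0],0,-1],[[0.11,0.03,0],0,-1],[[0.16,0.043,0],0,-1],[[0.215,0.057,0],0,-1],[[0.215,0.057,0],0,-1],[[0.215,0.057,0],0,-1]])

```text
time: 2.15
tool_pos: [0.5551, 0.1239, 0.2749]
ee_rot: [-3.141, 0.001, 1.274]
wrist_force: [0.1, 0.7, 0.5]
width: 0.0937
finger_force: 0.0
```

Run:
```python
from h import *
o=robot.get_obs();print(o['tool_pos'],o['ee_rot'],o['width'])
s=snap('wrist','wrist1.png');P=cloud(s)
z=P[...,2]
m=(z>.09)&(z<.102)
n,l,st,c=cv2.connectedComponentsWithStats(m.astype(np.uint8))
d=np.array([.2904,.957]);nn=np.array([.957,-.2904]);M=np.array([.5376,.0589])
for i in range(1,n):
    if st[i,4]>1500:
        q=P[l==i];r=q[:,:2]-M
        print(st[i],np.percentile(r@d,[1,99]),np.percentile(r@nn,[1,50,99]),np.polyfit(r@d,r@nn,1),np.nanpercentile(q[:,2],95))
m=(z>.076)&(z<.089)  # ribs
q=P[m];r=q[:,:2]-M;k=abs(r@nn-0)>.03;k&=abs(r@d)<.14
print('rib hist',np.histogram((r@d)[k],bins=np.arange(-.14,.141,.01)))
```

```text
[0.55509691 0.12390967 0.27493182] [-3.14060326e+00  1.18542385e-03  1.27439377e+00] 0.09365177158368967
[ 310  168   23  201 4194] [-0.09576803  0.11378497] [-0.01051144 -0.00024675  0.01054815] [-8.00466766e-04  3.54022583e-05] 0.09687855946160123
rib hist (array([   0,    0,    0,  499,  924,   43,   52,   43,   53,   49,   55,
         47,   57,   56,   58,   51,   52,   62,   61,   60,   63,   60,
         62,  600, 1263,  635,    0,    0]), array([-1.40000000e-01, -1.30000000e-01, -1.20000000e-01, -1.10000000e-01,
       -1.00000000e-01, -9.00000000e-02, -8.00000000e-02, -7.00000000e-02,
       -6.00000000e-02, -5.00000000e-02, -4.00000000e-02, -3.00000000e-02,
       -2.00000000e-02, -1.00000000e-02,  1.11022302e-16,  1.00000000e-02,
        2.00000000e-02,  3.00000000e-02,  4.00000000e-02,  5.00000000e-02,
        6.00000000e-02,  7.00000000e-02,  8.00000000e-02,  9.00000000e-02,
        1.00000000e-01,  1.10000000e-01,  1.20000000e-01,  1.30000000e-01,
        1.40000000e-01]))
```

View pics/wrist1.png

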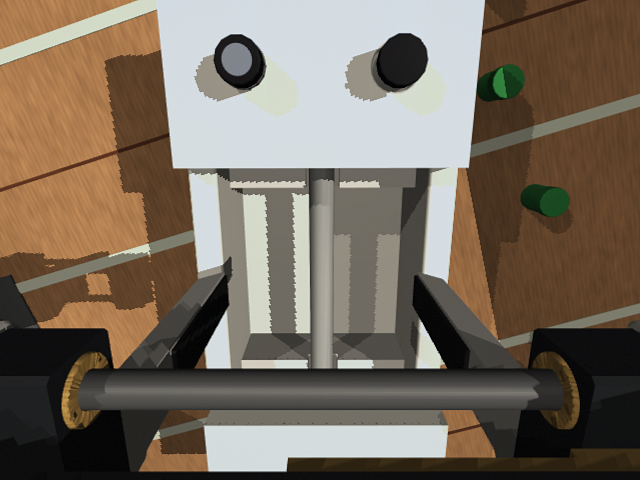

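The wrist view shows the pillar (col 322) midway between the open fingers (cols 228 and 415), with pad_a ahead and the ribs at ±105. I'll descend and grip.

carry_out(steps=[[[0.002,0.001,0.05],0,-1],[[0.002,0.001,0.1],0,-1],[[0.002,0.001,0.15],0,-1],[[0.002,0.001,0.19],0,-1],[[0.002,0.001,0.208],0,-1],[[0.002,0.001,0.208],0,-1],[[0.002,0.001,0.208],0,0.3],[[0.002,0.001,0.208],0,0.6],[[0.002,0.001,0.208],0,0.6],[[0.002,0.001,0.208],0,0.6]])

```text
time: 3.45
tool_pos: [0.5573, 0.1259, 0.068]
ee_rot: [3.141, -0.0, 1.274]
wrist_force: [1.0, 0.5, -0.6]
width: 0.0575
finger_force: 0.0
```

carry_out(steps=[[[0,0,0],0,0.8],[[0,0,0],0,0.8],[[0,0,0],0,0.8],[[0,0,0],0,0.8],[[0,0,0],0,0.8],[[0,0,0],0,0.8],[[0,0,0],0,0.8],[[0,0,-0.004],0,0.8],[[0,0,-0.008],0,0.8],[[0,0,-0.008],0,0.8]])

```text
time: 4.7
tool_pos: [0.5573, 0.1259, 0.0759]
ee_rot: [3.141, -0.0, 1.274]
wrist_force: [-1.1, -0.0, -2.5]
width: 0.0242
finger_force: 30.0
```

```bash
cat >> h.py <<'E'
d=np.array([.2904,.957]);nn=np.array([.957,-.2904]);M=np.array([.5376,.0589])
def prof(name='top',w=.02,lo=.05,hi=.6):
    P=cloud(snap(name));r=P[...,:2]-M;s=r@d;n=r@nn;z=P[...,2]
    m=(abs(n)<w)&(z>lo)&(z<hi)&(abs(s)<.26)
    for a in np.arange(-.26,.26,.02):
        k=m&(s>=a)&(s<a+.02)
        if k.sum()>5: print('%.2f: z95 %.3f n %.4f'%(a+.01,np.percentile(z[k],90),np.median(n[k])),k.sum())
E
python3 - <<'E'
from h import *
o=robot.get_obs();print(o['tool_pos'],o['width'],o['wrist_force'],o['wrist_torque'])
prof('top')
E
```

```text
[0.55733553 0.12588276 0.07591177] 0.024177924014544005 [-1.08758399 -0.01128114 -2.5045106 ] [ 0.09743592 -0.13446243  0.06265235]
-0.25: z95 0.157 n -0.0003 265
-0.23: z95 0.157 n 0.0002 268
-0.21: z95 0.157 n -0.0003 268
-0.19: z95 0.157 n 0.0002 260
-0.17: z95 0.157 n -0.0000 269
-0.15: z95 0.157 n -0.0002 265
-0.13: z95 0.157 n -0.0001 284
-0.11: z95 0.143 n -0.0001 242
-0.09: z95 0.101 n -0.0002 173
-0.07: z95 0.102 n -0.0004 139
-0.05: z95 0.103 n -0.0005 140
-0.03: z95 0.104 n -0.0006 140
-0.01: z95 0.104 n -0.0006 144
0.01: z95 0.474 n -0.0023 807
0.03: z95 0.471 n 0.0012 678
0.05: z95 0.466 n -0.0001 666
0.07: z95 0.466 n -0.0003 659
0.09: z95 0.466 n -0.0007 652
0.11: z95 0.469 n -0.0018 641
0.13: z95 0.467 n 0.0044 313
0.21: z95 0.156 n 0.0192 7
0.23: z95 0.157 n 0.0023 180
0.25: z95 0.157 n 0.0001 253
```

The pillar pivots in the grip while its far end stays in the rib at -105. Next I'll slide it 50 mm towards pad_b, set it down and check.

carry_out(steps=[[[-0.01,0,0],0,0.8],[[-0.02,0,0],0,0.8],[[-0.03,0,0],0,0.8],[[-0.04,0,0],0,0.8],[[-0.05,0,0],0,0.8],[[-0.05,0,0],0,0.8],[[-0.05,0,0],0,0.8]])

```text
time: 5.62
tool_pos: [0.5424, 0.0781, 0.0755]
ee_rot: [3.141, -0.0, 1.274]
wrist_force: [0.6, -0.5, -1.8]
width: 0.0242
finger_force: 30.0
```

Run:
```python
from h import *
o=robot.get_obs();print(o['tool_pos'],o['width'],o['wrist_force'],o['wrist_torque'])
s=snap('wrist','wrist2.png')
P=cloud(s);r=P[...,:2]-M;ss=r@d;n=r@nn;z=P[...,2]
m=(abs(n)<.012)&(z>.09)&(z<.125)&(ss>.0)&(ss<.118)
print(np.percentile(ss[m],[1,50,99]),m.sum())
```

```text
[0.54243679 0.0781047  0.07553134] 0.02418597120179409 [ 0.58829998 -0.48247829 -1.80568893] [ 0.1542755  -0.14922404  0.00168546]
[0.00130725 0.0540345  0.10122232] 12290
```

View pics/wrist2.png

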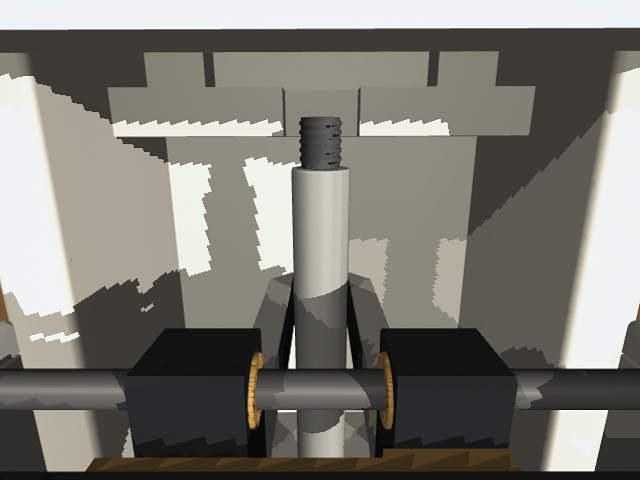

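The wrist view shows the threaded stub out from under pad_a, with its tip at (320,118), s ≈ 102 mm. It is still over the rib edge. I'll move back 6 mm, set it down on the rib, and regrip nearer the stub so the tilted end clears the gripper body.

carry_out(steps=[[[0.006,0,0],0,0.8],[[0.006,0,0.004],0,0.8],[[0.006,0,0.008],0,0.8],[[0.006,0,0.009],0,0.8],[[0.006,0,0.009],0,0.3],[[0.006,0,0.009],0,0.2],[[0.006,0,0.009],0,0.2],[[0.016,0,0.009],0,0.2],[[0.026,0,0.009],0,0.2],[[0.031,0,0.009],0,0.2]])

```text
time: 6.92
tool_pos: [0.5516, 0.1086, 0.0664]
ee_rot: [3.142, -0.0, 1.275]
wrist_force: [-0.2, 0.6, 0.6]
width: 0.0378
finger_force: 0.0
```

carry_out(steps=[[[0,0,0],0,0.8],[[0,0,0],0,0.8],[[0,0,0],0,0.8],[[0,0,0],0,0.8],[[0,0,0],0,0.8]])

```text
time: 7.55
tool_pos: [0.5514, 0.1077, 0.0665]
ee_rot: [3.142, -0.0, 1.274]
wrist_force: [0.7, 0.1, -0.9]
width: 0.0242
finger_force: 30.0
```

Run:
```python
from h import *
o=robot.get_obs();print(o['tool_pos'],o['width'],o['wrist_force'],o['wrist_torque'])
s=snap('wrist','wrist3.png')
P=cloud(s);r=P[...,:2]-M;ss=r@d;n=r@nn;z=P[...,2]
m=(abs(n)<.012)&(z>.082)&(z<.125)&(ss>.0)&(ss<.118)
print(np.percentile(ss[m],[1,50,99]),m.sum())
for a in np.arange(.05,.12,.01):
    k=m&(ss>a)&(ss<a+.01)
    if k.any(): print(a,np.percentile(z[k],95),np.percentile(n[k],[2,50,98]))
```

```text
[0.55141174 0.10765283 0.0664516 ] 0.02421565110343543 [ 0.6749562   0.07686639 -0.87515151] [ 0.16965032 -0.08044167  0.04351728]
[0.00175632 0.06518997 0.10830264] 9450
0.05 0.09710989585020989 [-0.01198584 -0.00093798  0.01129755]
0.060000000000000005 0.09332174700624549 [-1.13210675e-02 -4.04653624e-05  1.11588202e-02]
0.07 0.09311490600188171 [-1.10920884e-02 -1.82159189e-05  1.10272667e-02]
0.08000000000000002 0.09278823124219947 [-1.12452630e-02  9.89450503e-06  1.12713147e-02]
0.09000000000000001 0.08881213103074437 [-7.34741493e-03  3.64849706e-05  7.77145286e-03]
0.1 0.08871922511854324 [-7.22318653e-03  5.67695222e-05  7.69761601e-03]
```

carry_out(steps=[[[-0.002,0,-0.006],0,0.8],[[-0.004,0,-0.012],0,0.8],[[-0.007,0,-0.02],0,0.8],[[-0.008,0,-0.028],0,0.8],[[-0.008,0,-0.036],0,0.8],[[-0.008,0,-0.044],0,0.8],[[-0.008,0,-0.052],0,0.8],[[-0.008,0,-0.06],0,0.8],[[-0.008,0,-0.06],0,0.8]])

```text
time: 8.72
tool_pos: [0.5497, 0.1001, 0.1275]
ee_rot: [3.14, -0.001, 1.274]
wrist_force: [1.4, -0.2, -2.5]
width: 0.0244
finger_force: 30.0
```

Run:
```python
from h import *
o=robot.get_obs();print(o['tool_pos'],o['width'],o['wrist_force'],o['wrist_torque'])
snap('scene','scene2.png')
prof('top',.01)
P=cloud(snap('wrist'));r=P[...,:2]-M;ss=r@d;n=r@nn;z=P[...,2]
for a in np.arange(.05,.12,.01):
    k=(ss>a)&(ss<a+.01)&(abs(n)<.006)&(z<.3)
    if k.any(): print('w',a,np.percentile(z[k],95))
```

```text
[0.54966908 0.10008468 0.12752419] 0.0243640293567427 [ 1.42248291 -0.19459044 -2.54161212] [ 0.17529527 -0.12657599  0.00966096]
-0.25: z95 0.156 n -0.0001 134
-0.23: z95 0.157 n 0.0001 133
-0.21: z95 0.157 n -0.0001 134
-0.19: z95 0.157 n -0.0001 131
-0.17: z95 0.157 n 0.0002 136
-0.15: z95 0.156 n -0.0003 131
-0.13: z95 0.157 n 0.0000 140
-0.11: z95 0.139 n 0.0003 138
-0.09: z95 0.122 n -0.0000 118
-0.07: z95 0.127 n -0.0001 121
-0.05: z95 0.132 n -0.0001 124
-0.03: z95 0.501 n -0.0012 184
-0.01: z95 0.521 n 0.0005 473
0.01: z95 0.517 n -0.0001 412
0.03: z95 0.517 n -0.0001 419
0.05: z95 0.517 n -0.0002 410
0.07: z95 0.517 n -0.0001 404
0.09: z95 0.519 n -0.0002 418
0.11: z95 0.515 n 0.0030 64
0.21: z95 0.157 n 0.0003 72
0.23: z95 0.157 n 0.0000 131
0.25: z95 0.157 n -0.0001 130
w 0.05 0.1573886403133726
w 0.060000000000000005 0.2568975164894113
w 0.07 0.23966420128880217
w 0.08000000000000002 0.16118578941021935
w 0.09000000000000001 0.16294378806003462
w 0.1 0.15492896705697284
w 0.11000000000000001 0.15382440742013206
```

View pics/scene2.png

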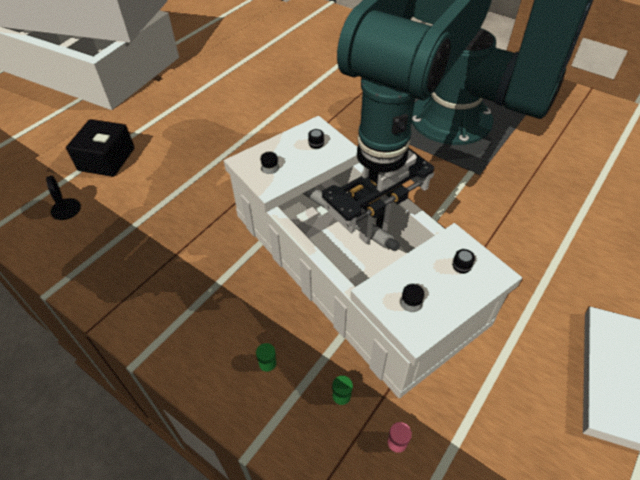

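The scene shows the stub end rising in the gap between pads that haven't moved, tilted about 14°. Pivot friction holds the far end about 20 mm above its rib. I'll ease the grip a little so it can pivot down.

carry_out(steps=[[[0,0,0],0,0.52],[[0,0,0],0,0.5],[[0,0,0],0,0.49],[[0,0,0],0,0.49]])

```text
time: 9.38
tool_pos: [0.549, 0.0998, 0.1265]
ee_rot: [3.142, 0.001, 1.274]
wrist_force: [-0.3, -0.7, -1.0]
width: 0.0244
finger_force: 20.6
```

```bash
cat >> h.py <<'E'
def slope():
    P=cloud(snap('top'));r=P[...,:2]-M;s=r@d;n=r@nn;z=P[...,2]
    k=(abs(n)<.005)&(s>-.098)&(s<-.04)&(z<.3)&(z>.05)
    p=np.polyfit(s[k],z[k],1);o=robot.get_obs();t=np.array(o['tool_pos'])
    print('deg %.1f top at rib %.3f at pad edge %.3f at grip %.3f'%(np.degrees(np.arctan(p[0])),*np.polyval(p,[-.105,-.119,(t[:2]-M)@d])),'n',k.sum(),'tcp',t.round(4),'s',(t[:2]-M)@d,o['width'],o['finger_force'])
E
python3 -c "
from h import *
slope()"
```

```text
deg 19.5 top at rib 0.101 at pad edge 0.096 at grip 0.153 n 170 tcp [0.5491 0.0998 0.1265] s 0.04249890653984431 0.024377247676923463 20.60993403196335
```

At closure 0.49 (20 N) it pivots down onto the rib (19.5°). I'll keep lifting at that grip.

carry_out(steps=[[[0,0,-0.01],0,0.49],[[0,0,-0.02],0,0.49],[[0,0,-0.03],0,0.49],[[0,0,-0.04],0,0.49],[[0,0,-0.05],0,0.49],[[0,0,-0.06],0,0.49],[[0,0,-0.06],0,0.49]])

```text
time: 10.3
tool_pos: [0.5497, 0.1001, 0.1878]
ee_rot: [3.139, -0.001, 1.274]
wrist_force: [0.4, 0.7, -2.1]
width: 0.0247
finger_force: 21.7
```

```bash
python3 -c "
from h import *
slope()"
```

```text
deg 35.8 top at rib 0.110 at pad edge 0.100 at grip 0.217 n 177 tcp [0.5493 0.1001 0.1869] s 0.042783917200007036 0.02438853290561173 21.708411276340485
```

carry_out(steps=[[[0,0,-0.01],0,0.485],[[0,0,-0.02],0,0.485],[[0,0,-0.03],0,0.485],[[0,0,-0.04],0,0.485],[[0,0,-0.05],0,0.485],[[0,0,-0.055],0,0.485],[[0,0,-0.055],0,0.485]])

```text
time: 11.22
tool_pos: [0.5493, 0.1, 0.242]
ee_rot: [3.141, -0.0, 1.274]
wrist_force: [0.0, 0.4, -2.3]
width: 0.0244
finger_force: 16.8
```

```bash
python3 -c "
from h import *
slope();prof('top',.008,.04,.35)"
```

```text
deg 44.5 top at rib 0.127 at pad edge 0.113 at grip 0.272 n 188 tcp [0.5491 0.1    0.2414] s 0.04266002476646207 0.024435419738572845 16.760255992412567
-0.25: z95 0.156 n 0.0000 106
-0.23: z95 0.157 n 0.0001 105
-0.21: z95 0.157 n -0.0001 107
-0.19: z95 0.157 n 0.0001 108
-0.17: z95 0.157 n 0.0002 104
-0.15: z95 0.156 n -0.0002 106
-0.13: z95 0.157 n -0.0001 111
-0.11: z95 0.142 n 0.0002 106
-0.09: z95 0.148 n 0.0001 96
-0.07: z95 0.168 n 0.0000 103
-0.05: z95 0.187 n 0.0001 109
-0.03: z95 0.208 n 0.0001 117
-0.01: z95 0.219 n 0.0015 69
```

The pillar is at 44.5°, with 17 mm clearance under pad_b's edge and 10 mm over the rib. I'll tighten the grip and draw it out along its own axis.

carry_out(steps=[[[0,0,0],0,0.6],[[0,0,0],0,0.8],[[0.01,0,-0.01],0,0.8],[[0.02,0,-0.02],0,0.8],[[0.03,0,-0.03],0,0.8],[[0.04,0,-0.04],0,0.8],[[0.05,0,-0.05],0,0.8],[[0.06,0,-0.06],0,0.8],[[0.06,0,-0.06],0,0.8]])

```text
time: 12.45
tool_pos: [0.5672, 0.1582, 0.3025]
ee_rot: [3.14, -0.001, 1.275]
wrist_force: [-0.3, -1.0, -1.5]
width: 0.0245
finger_force: 30.0
```

```bash
python3 -c "
from h import *
slope();prof('top',.008,.04,.35)"
```

```text
deg 51.1 top at rib 0.116 at pad edge 0.099 at grip 0.374 n 173 tcp [0.5668 0.1577 0.3018] s 0.10303836397676415 0.024171375567117778 29.99962717294693
-0.25: z95 0.157 n -0.0001 109
-0.23: z95 0.156 n -0.0001 107
-0.21: z95 0.157 n -0.0001 106
-0.19: z95 0.156 n 0.0000 105
-0.17: z95 0.157 n 0.0001 107
-0.15: z95 0.156 n -0.0002 105
-0.13: z95 0.157 n -0.0000 106
-0.11: z95 0.141 n 0.0003 81
-0.09: z95 0.151 n 0.0001 72
-0.07: z95 0.170 n 0.0000 102
-0.05: z95 0.190 n 0.0002 111
-0.03: z95 0.209 n -0.0001 117
-0.01: z95 0.229 n 0.0002 127
0.01: z95 0.248 n 0.0000 138
0.03: z95 0.268 n -0.0001 149
0.05: z95 0.287 n 0.0001 158
0.07: z95 0.307 n 0.0002 177
0.09: z95 0.319 n 0.0002 114
```

carry_out(steps=[[[0,0,-0.02],0,0.8],[[0,0,-0.04],0,0.8],[[0,0,-0.06],0,0.8],[[0,0,-0.08],0,0.8],[[0,0,-0.1],0,0.8],[[0,0,-0.12],0,0.8],[[0,0,-0.14],0,0.8],[[0,0,-0.155],0,0.8],[[0,0,-0.16],0,0.8],[[0,0,-0.16],0,0.8]])

```text
time: 13.8
tool_pos: [0.5667, 0.1572, 0.4611]
ee_rot: [-3.141, 0.0, 1.274]
wrist_force: [0.4, -0.4, -2.7]
width: 0.0242
finger_force: 30.0
```

```bash
python3 -c "
from h import *
o=robot.get_obs();print(o['tool_pos'],o['ee_rot'],o['qvel'],o['wrist_force'],o['finger_force'])
snap('scene','scene3.png');prof('top',.008,.04,.6)
P=cloud(snap('top'));z=P[...,2]
for nm,lo,hi in(('pad',.147,.163),('item',.172,.2)):
    n,l,st,c=cv2.connectedComponentsWithStats(((z>lo)&(z<hi)).astype(np.uint8))
    for i in range(1,n):
        if st[i,4]>200:
            q=P[l==i];print(nm,st[i,4],np.nanmean(q,0),cv2.minAreaRect(q[:,:2].astype(np.float32)*1000))
"
```

```text
[0.56671278 0.15719003 0.46112976] [-3.14131433e+00  3.25409759e-04  1.27375334e+00] [ 0.00269901  0.00171648  0.0239929  -0.00067074 -0.00479031  0.0001212 ] [ 0.43937082 -0.36023585 -2.74019084] 29.99955028295517
-0.25: z95 0.157 n 0.0000 108
-0.23: z95 0.157 n 0.0001 105
-0.21: z95 0.157 n -0.0000 104
-0.19: z95 0.157 n -0.0000 111
-0.17: z95 0.157 n 0.0001 106
-0.15: z95 0.157 n -0.0002 108
-0.13: z95 0.156 n -0.0001 104
-0.11: z95 0.154 n 0.0017 36
-0.09: z95 0.312 n -0.0002 84
-0.07: z95 0.330 n 0.0000 157
-0.05: z95 0.349 n 0.0001 167
-0.03: z95 0.368 n 0.0001 188
-0.01: z95 0.388 n 0.0002 205
0.01: z95 0.407 n 0.0002 229
0.03: z95 0.427 n 0.0002 249
0.05: z95 0.446 n 0.0000 276
0.07: z95 0.593 n 0.0001 520
0.09: z95 0.574 n 0.0001 331
0.11: z95 0.495 n 0.0004 47
pad 589 [0.68310841 0.2715125  0.15511778] ((682.9820556640625, 271.2259826660156), (38.23313522338867, 51.35179138183594), 73.64729309082031)
pad 1954 [0.64101692 0.18196283 0.15488816] ((639.3583984375, 186.3535919189453), (65.46002960205078, 104.68701171875), 73.5503158569336)
pad 10463 [ 0.48294021 -0.12455733  0.15486751] ((484.0298156738281, -125.39547729492188), (145.69786071777344, 230.55197143554688), 73.14544677734375)
pad 1455 [0.50846011 0.21765389 0.1550845 ] ((509.723876953125, 221.375732421875), (56.801490783691406, 87.63432312011719), 73.16767883300781)
item 305 [ 0.53670979 -0.14044128  0.18135082] ((536.3530883789062, -140.82350158691406), (31.626062393188477, 30.488656997680664), 89.73738098144531)
item 304 [ 0.43237588 -0.10848816  0.18261013] ((431.8411560058594, -108.82894134521484), (30.774188995361328, 30.819286346435547), 87.47964477539062)
```

View pics/scene3.png

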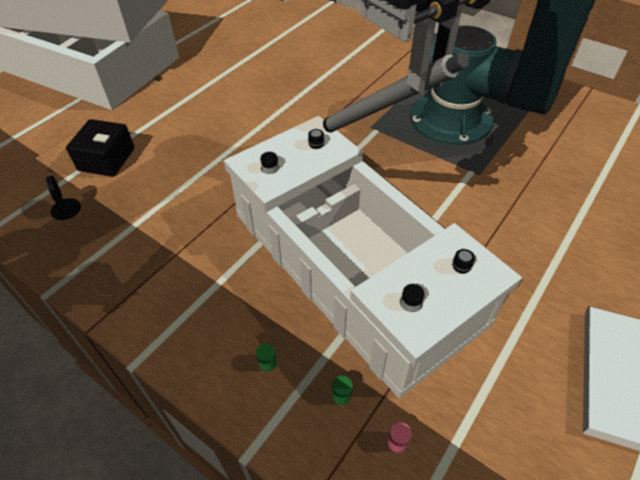

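The scene shows the pillar held clear, with its plug end at (328,125) about 95 mm above the item tops. Pads and items stand as they were. I'll let it settle, then hand in.

carry_out(steps=[[[0,0,0],0,0.8],[[0,0,0],0,0.8],[[0,0,0],0,0.8],[[0,0,0],0,0.8]])

```text
time: 14.45
tool_pos: [0.5666, 0.1575, 0.4615]
ee_rot: [3.141, 0.0, 1.274]
wrist_force: [0.6, -0.1, -2.8]
width: 0.0242
finger_force: 30.0
```

```bash
python3 -c "
from bench import robot
print(robot.close_job())"
```

```text
the job is handed in; nothing more can be done
None
```

I drew the pillar out stub end first and handed the job in at about 14.5 s, with the pillar held still in the gripper about 95 mm above the eyepiece and vial tops; the last pictures showed both pads and everything standing in them undisturbed (no verdict was returned).

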